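Prop a slack lamp with the screw lab jack

ROBOT

A 6-joint arm with a two-finger parallel gripper is mounted at the origin on a cart in front of the work surface, level with it; the furniture and walls round the work are solid. World frame = base frame: x ahead of the robot, y to its left, z up, the work surface at z = 0. Lengths are in mm, angles in rad, forces in N, time in s.
With the tool pointing down it reaches from about 325 to 850 mm from the base axis. Payload 15.5 kg.
Tool frame: the origin (TCP) lies midway between the tips of the shut fingers; the grasp point (between the pads) lies 19 mm behind it; z points along the fingers, y is the line along which they close (so a half turn about z gives the same grasp; the last joint's range is limited). The gripper opens to 91 mm and grips with 3 to 60 N. Pads are 32 mm wide; open, the fingers measure 118 mm over their backs; the gripper's body (76 mm by 178 mm) begins 60 mm behind the grasp point.
Start: joints at [-1.294, 0.494, 1.345, -0, 1.302, -0.096], TCP at [227.059, -582.297, 189.815] pointing down, gripper open.
Joint ranges: [-2.91, 2.91], [-0.82, 2.16], [0.22, 2.67], [-1.22, 4.37], [0.12, 2.79], [-3.08, 3.08]. Speed limits (rad/s): [1.89, 1.89, 2.57, 3.01, 3.01, 3.01].

INTERFACE

Orientations are given as a 3x3 rotation matrix whose columns are the frame's x, y, z axes.
In Python, from workcell import env, imaging gives the robot as it stands. The module is installed in compiled form; this text tells all that it offers. Calls block until the motion is done:
- env.move_pose(position, orientation): joint-space move of the TCP to a pose.
- env.move_linear(position, frame=None, v=150): straight line of the TCP; frame=None keeps the orientation; v is the mean speed in mm/s.
- env.move_j(angles): joint-space move.
- env.open_gripper() and env.close(grip_force=None): open the fingers fully, or close them until they stop; grip_force is the grip in N (None keeps the last).
- env.sleep(seconds).
- env.ik(position, orientation): joint angles nearest the present ones, or None.
- imaging.snapshot(name): name is "scene" or "top" or "wrist"; returns a dict with "pixels" (420x560x3 uint8, red, green, blue), "vfov" (degrees; the focal length in pixels is half the picture's height over the tangent of half this angle, whatever the lens; pixels are square), "cx", "cy" (the principal point, pixels), "dist" ([k1, k2, p1, p2, k3] as OpenCV has them; the pictures are not rectified), "position" and "rotation" of the camera in the world. Camera axes: x right, y down, z forward; pixel columns grow to the right and rows downward; lengths in mm; the calibration is good to about 2 mm. A picture is of the moment at which its call begins. There is no depth.
A pose or a line that the arm cannot do raises env.Unreachable and nothing moves.
- env.hand_in(): hands the job in; it is judged then, once.
Readings, each from a call of its own:
- env.read_time(): time.
- env.read_joints(): joint angles.
- env.read_qvel(): joint speeds.
- env.read_tau(): joint torques, N m.
- env.read_ee_pos(): TCP position.
- env.read_tool_rot(): TCP orientation.
- env.read_force(): force on the tool from outside, world axes, zero at the start.
- env.read_wrist_torque(): the same for the moment, N m.
- env.read_gripper_width(): opening from 0.0 (shut) to 1.0 (fully open).
- env.read_grasp_force(): force on a finger pad.
Only numpy, scipy, OpenCV 4.12 (cv2) and the standard library are available. Lean on these libraries where they do the work, as an engineer would, in place of code of your own. Each camera call takes 0.05 s, during which the arm holds its last target. There are 200 camera calls.

TASK

The lamp's clamp has come loose on its post. Slide the blue lab jack along the worktop until its platform stands centred under the lamp's black foot pad, then let go of its body and turn its knob clockwise (seen from above) until the platform just touches the pad and carries the lamp, lifting it by no more than a few millimetres. Leave the jack standing there, and do not disturb the two glass vials.

Things in the scene. Friction and masses are not known exactly. Their poses are not given: they have to be found in the camera images.
- jack: Small blue screw lab jack standing loose on the worktop, about 0.7 kg. Origin on its underside, straight below the knob axis; x runs level from the knob towards the platform, z up. Base 10 mm thick: 44 mm wide (y) from x = -24 to 96 mm under the gear housing, 74 mm wide from there to x = 174 mm under the platform. Slides easily; heaviest near the housing, so it droops if lifted high.
- jack_housing (a point): Centre of the jack's gear housing, a blue block 44 mm (jack's x) by 40 mm (y), from 10 to 50 mm above the worktop, straight below the knob. To slide the jack, grip it across y from above at 35 mm or so above the worktop, the knob (42 mm wide, its top 90 mm above the worktop) passing between the fingers.
- knob_grip (a point): Centre of the jack's round black knob: vertical axis, 42 mm diameter, 26 mm high, white line on its top; this point is 77 mm above the worktop. Grip it across the diameter from above; the rim may be taken at any angle.
- jack_knob (a joint): Angle of the knob in rad: 0 at the start (platform fully down), grows as it is turned clockwise seen from above, up to 6.2. The platform rises 3.5 mm per rad. Friction 0.05 N m; it stays where it is left.
- jack_platform: Square aluminium plate on the jack's scissors, 74 mm by 74 mm, 6 mm thick; origin at the centre of its underside. Moves only up and down on the jack.
- platform_top (a point): Centre of the platform's upper face: 135 mm along the jack's x from the knob axis, 80 mm above the worktop when fully down, 101 mm at most.
- lamp: Grey lamp tube (43 mm diameter, 95 mm long), level, reaching from a post towards the robot, a black square foot pad 30 mm by 30 mm under its front end. Origin: centre of the pad's underside; x points from the pad back to the post, 150 mm away. The loose clamp lets it slide freely up the post by 30 mm; about 4 N lifts it and its weight brings it back down onto a collar.
- lamp_foot (a point): Centre of the underside of the foot pad under the lamp; moves up with the lamp. The lamp reaches 18 mm in front of this point and 22 mm to each side, up to 53 mm above it.
- foot_rest (a point): Where the centre of the pad's underside is when the lamp sits down on its collar, 87 to 91 mm above the worktop; fixed on the lamp stand, which is bolted down. A lapping machine stands to the right of the stand, 130 mm high at its front: keep the gripper's body clear of it.
- vial_red: Glass vial, 23 mm diameter, 53 mm high, black cap, red content, standing to the right of the work; origin at the centre of its underside. Not to be disturbed.
- vial_grey: Glass vial of the same size with grey content, standing beyond the jack, left of the lamp stand; origin at the centre of its underside. Not to be disturbed.

How it is judged (in metres and radians):
On the way:
1. the jack stands under the lamp, platform still below the pad (horizontal distance between platform_top and lamp_foot below 0.02 m and contact force between jack_platform and lamp below 0.05 N), for 0.2 s.
At the end, for the whole second after the job is handed in: The jack stands level and at rest with the centre of its platform within 20 mm (level distance) of the centre of the foot pad, the platform presses on the pad with more than 0.3 N, and the lamp is lifted less than 5 mm off its collar (horizontal distance between platform_top and lamp_foot below 0.02 m and contact force between jack_platform and lamp above 0.3 N and z of lamp_foot in the frame of foot_rest below 0.005 m and angle between jack's own z axis and vertical below 0.06 rad and linear speed of jack below 0.01 m/s); the robot touches nothing.
It fails at once if a vial is shifted by more than 20 mm or knocked over (distance of any of vial_red, vial_grey from where it was at the start of the episode above 0.02 m or angle between any of vial_red, vial_grey's own z axis and vertical above 0.5 rad).
It also fails if it takes over 69 s, if anything falls off the work surface, if the arm or the gripper's body presses on something with over 40 N, if the wrist force passes 120 N, or if a joint passes its speed limit or range.

## Working session

There is one attempt and no reset: what is moved stays moved. The work goes in short steps, each a Python script; the robot and the scene stay as the last script left them, time stands still between calls to the robot, and variables do not carry over. Pictures are saved under pics/ and viewed, at most 10 in all, crops included, and the job is handed in when it is done.

```bash
mkdir -p pics
cat > h.py <<'E'
import numpy as np, cv2, pickle
from workcell import env, imaging
def snap(n,f):
    s=imaging.snapshot(n); pickle.dump(s,open(f'pics/{f}.pkl','wb')); cv2.imwrite(f'pics/{f}.png',s['pixels'][:,:,::-1]); return s
def load(f): return pickle.load(open(f'pics/{f}.pkl','rb'))
def K(s):
    f=210/np.tan(np.radians(s['vfov'])/2); return np.array([[f,0,s['cx']],[0,f,s['cy']],[0,0,1.]])
def ray(s,uv):
    p=cv2.undistortPoints(np.array([[uv]],float),K(s),np.array(s['dist'],float))[0,0]
    return np.array(s['position'],float), np.array(s['rotation'])@np.array([p[0],p[1],1])
def atz(s,uv,z):
    o,d=ray(s,uv); return o+d*(z-o[2])/d[2]
def proj(s,P):
    R=np.array(s['rotation']).T; r,_=cv2.Rodrigues(R)
    return cv2.projectPoints(np.array(P,float).reshape(-1,3),r,-R@np.array(s['position'],float),K(s),np.array(s['dist'],float))[0][:,0]
E
python3 - <<'E'
from h import *
a=snap('scene','scene0');b=snap('top','top0')
im=np.hstack([a['pixels'],b['pixels']])[:,:,::-1]
for s in (a,b): print(s['position'],np.round(s['rotation'],3).tolist(),s['vfov'])
print(env.read_time(), env.read_tool_rot())
for n,s in (('s',a),('t',b)): cv2.imwrite(f'pics/{n}big.png',cv2.resize(s['pixels'][:,:,::-1],(800,600),interpolation=cv2.INTER_CUBIC))
E
```

```text
[148.56567434 847.29197349 643.9204084 ] [[-0.79, -0.38, 0.481], [-0.613, 0.469, -0.636], [0.016, -0.797, -0.603]] 52.29351268783015
[ 482.89973236  241.94344928 1293.24011296] [[0.006, -0.996, 0.087], [-1.0, -0.007, -0.004], [0.005, -0.087, -0.996]] 44.59088171326164
0.1 [[ 9.31677397e-01  3.63286564e-01 -3.15264950e-04]
 [ 3.63286692e-01 -9.31676832e-01  1.02929459e-03]
 [ 8.02038466e-05 -1.07350207e-03 -9.99999421e-01]]
```

View pics/tbig.png

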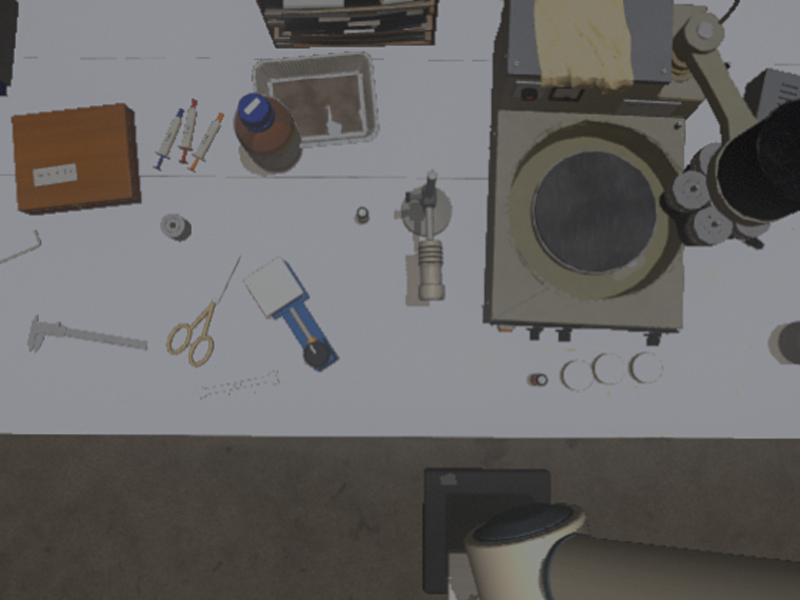

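View pics/sbig.png

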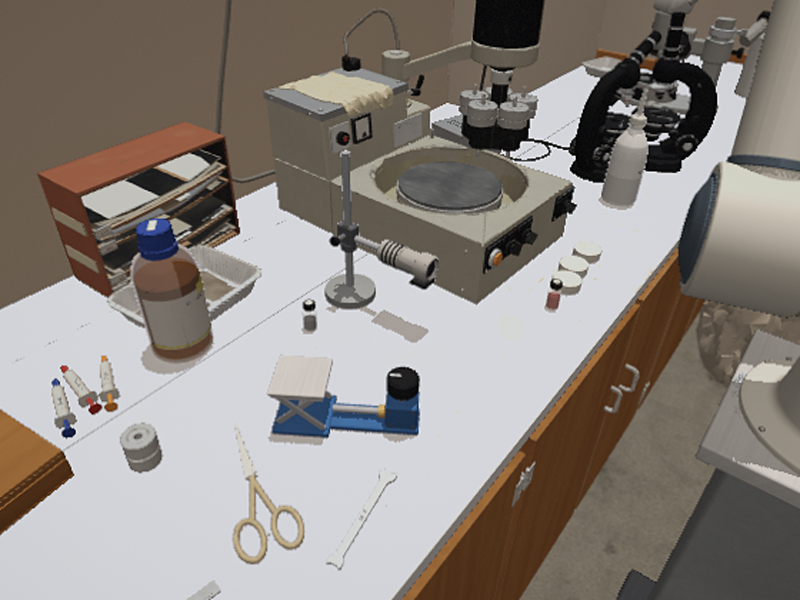

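The top view (enlarged by 1/0.7) shows the jack's knob at about (316,352), its platform around (276,288), the lamp tube running from (430,240) to (432,299), the grey vial at (362,215) and the red vial at (538,380). I'll take a closer crop.

Run:
```python
from h import *
s=load('top0'); c=s['pixels'][110:270,160:340,::-1]
cv2.imwrite('pics/tc.png',cv2.resize(c,(675,600),interpolation=cv2.INTER_CUBIC))
g=lambda u,v,z: np.round(atz(s,(u*.7,v*.7),z),1)
print('knob',g(316,352,90)); 
for c in [(244,279),(285,257),(309,295),(270,319)]: print('plat',g(*c,80))
print('lamp front top',g(431,300,110),'collar end',g(430,240,110)); print('vg',g(362,212,53),'vr',g(540,379,53))
```

```text
knob [492.1 384.1  90. ]
plat [612.7 507.4  80. ]
plat [650.1 439.8  80. ]
plat [586.6 398.5  80. ]
plat [546.2 462.5  80. ]
lamp front top [577.2 196.6 110. ] collar end [675.6 198.5 110. ]
vg [732.7 313.5  53. ] vr [449.2  10.   53. ]
```

View pics/tc.png

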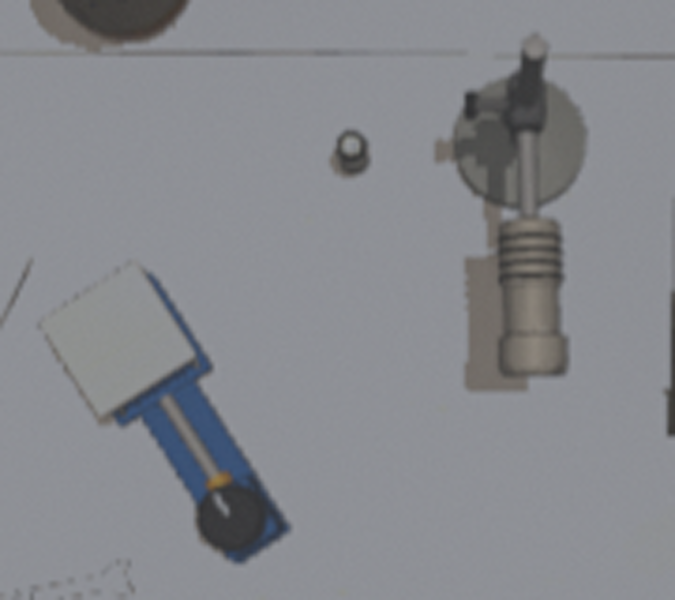

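```bash
cat >> h.py <<'E'
def est():
    s=load('top0'); g=lambda u,v,z: atz(s,(160+u/3.75,110+v/3.75),z)[:2]
    k=g(231,517,88); p=np.mean([g(*c,80) for c in [(38,325),(135,262),(198,357),(103,422)]],0)
    f=g(533.5,375,100); t=g(530.5,222,120); f2=g(534,360,120)
    return k,p,f,t,f2
E
python3 - <<'E'
from h import *
k,p,f,t,f2=est(); print(k,p,np.linalg.norm(p-k),np.degrees(np.arctan2(*(p-k)[::-1])))
print(f,t,f2,np.linalg.norm(t-f))
s=load('top0'); g=lambda u,v,z: atz(s,(160+u/3.75,110+v/3.75),z)[:2]
print('base disc',g(520,142,10),'clamp',g(527,120,120),'grey',g(352,148,50))
# scene check
sc=load('scene0')
for n,P in dict(front=[f[0],f[1],120],knob=[*k,90],plat=[*p,80],padguess=[f[0]+18,f[1],89]).items(): print(n,proj(sc,P)/.7)
d=f2-t; print('lampdir',np.degrees(np.arctan2(-d[1],-d[0])))
E
```

```text
[488.65323331 383.34323181] [599.31003871 457.53225811] 133.2251485442029 33.83958037636184
[578.0125055  194.89752224] [671.14103433 197.82498649] [585.64901186 195.40772933] 93.17452939089335
base disc [743.52044617 200.97468728] clamp [735.05368717 200.19312639] grey [730.63171005 312.48136831]
front [[432.11052576 268.42629666]]
knob [[403.327056   375.00886236]]
plat [[302.29008957 374.41676245]]
padguess [[421.82608932 280.69392814]]
lampdir 1.6195867078618897
```

Geometry checks out: knob to platform 133 mm against 135, tube 93 mm against 95. I'll plan the poses and check IK next.

```bash
cat >> h.py <<'E'
def R(phi,flip=False):  # tool y along jack y for jack yaw phi (rad)
    y=np.array([-np.sin(phi),np.cos(phi),0])*(-1 if flip else 1); z=np.array([0,0,-1.]); return np.c_[np.cross(y,z),y,z]
E
python3 - <<'E'
from h import *
for name,P,ph in [('start r450',(160,-420,300),0),('grip',(490,384,19),np.radians(33.8)),('mid',(490,384,19),0.03),('tgt',(460,192,19),0.03),('knob',(460,192,58),0.03),('knob+90',(460,192,58),np.pi/2),('up',(460,192,250),0.03)]:
    for fl in (0,1):
        q=env.ik(P,R(ph,fl)); print(name,fl,None if q is None else np.round(q,2))
q=np.array(env.read_joints()); print(q)
E
```

```text
start r450 0 [-1.34  0.14  1.58 -0.    1.43 -2.91]
start r450 1 [-1.34  0.14  1.58 -0.    1.43  0.23]
grip 0 [ 0.57  0.69  1.51 -0.    0.94 -1.59]
grip 1 [ 0.57  0.69  1.51 -0.    0.94  1.55]
mid 0 [ 0.57  0.69  1.51 -0.    0.94 -1.03]
mid 1 [ 0.57  0.69  1.51 -0.    0.94  2.11]
tgt 0 [ 0.28  0.57  1.83 -0.    0.74 -1.33]
tgt 1 [ 0.28  0.57  1.83 -0.    0.74  1.82]
knob 0 [ 0.28  0.5   1.8  -0.    0.84 -1.33]
knob 1 [ 0.28  0.5   1.8  -0.    0.84  1.82]
knob+90 0 [ 0.28  0.5   1.8  -0.    0.84 -2.87]
knob+90 1 [ 0.28  0.5   1.8  -0.    0.84  0.28]
up 0 [ 0.28  0.25  1.56 -0.    1.33 -1.33]
up 1 [ 0.28  0.25  1.56 -0.    1.33  1.82]
[-1.29451907e+00  4.94126474e-01  1.34604009e+00 -2.33788877e-05
  1.30250235e+00 -9.55097693e-02]
```

Run:
```python
from h import *
q=np.array(env.read_joints()); up=np.array(env.ik((125,-440,300),np.array(env.read_tool_rot()))); up[5]=q[5]
env.move_j(up)
above=np.array(env.ik((490,384,260),R(np.radians(33.8))))
m=up.copy(); m[0]=above[0]; m[5]=above[5]; env.move_j(m); env.move_j(above)
print(env.read_ee_pos(), env.read_time())
s=snap('wrist','w1'); print(s['position'],proj(s,[[488.6,383.3,90],[599.3,457.5,80]]))
cv2.imwrite('pics/w1b.png',s['pixels'][:,:,::-1])
```

```text
[489.93747659 383.55166614 259.70160422] 4.4417
[428.1050733  342.53588557 455.01985034] [[280.70478069 185.76642833]
 [280.86541087 291.16619028]]
```

View pics/w1b.png

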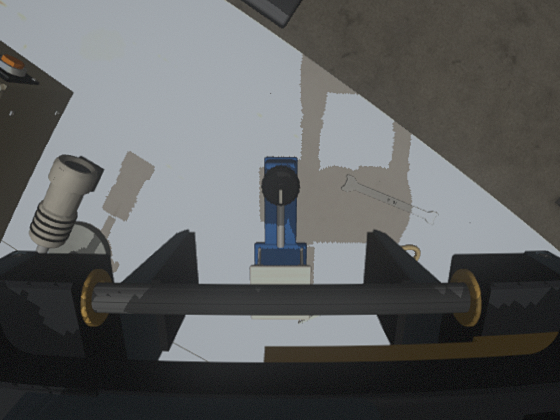

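The wrist picture has the knob at (281,185) and the jack aligned with the tool, within 1 px of what my estimate predicted. I'll grip the housing and slide the jack.

Run:
```python
from h import *
ph=np.radians(33.8)
env.move_linear((488.6,383.3,130),R(ph),v=150); env.move_linear((488.6,383.3,19),v=90)
print('f',env.read_force()); env.close(30); print(env.read_gripper_width()*91,env.read_grasp_force(),env.read_force(),env.read_time())
env.move_linear((480,340,19.5),R(0.3),v=60)
env.move_linear((462,290,19.5),R(0.03),v=60)
env.move_linear((460.5,191.5,19.5),v=60)
print(env.read_ee_pos(),env.read_force(),env.read_time())
s=snap('top','t2'); c=s['pixels'][130:270,230:390,::-1]; cv2.imwrite('pics/t2c.png',cv2.resize(c,(640,560),interpolation=cv2.INTER_CUBIC))
s=snap('scene','s2'); c=s['pixels'][120:280,200:370,::-1]; cv2.imwrite('pics/s2c.png',cv2.resize(c,(637,600),interpolation=cv2.INTER_CUBIC))
```

```text
f [ 0.39261036  0.4589032  -0.86129738]
41.005678862426315 30.000094771385193 [ 1.90963417 -2.63841649  0.48663062] 7.7083
[460.47034803 191.70110947  19.48853129] [ 0.3667439   0.08613987 -6.08345987] 11.4167
```

View pics/s2c.png

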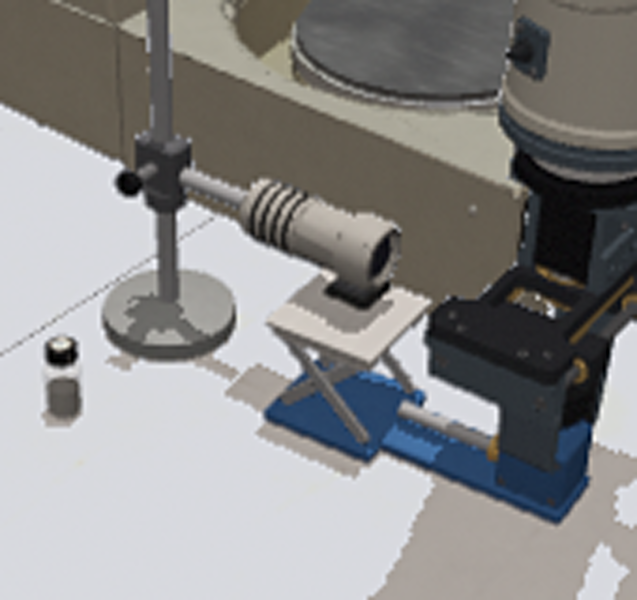

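The crop shows the platform under the black pad, with corners at (435,298), (372,362) and (267,322). The pad's lower corners are at about (327,296), (361,308) and (390,293).

Run:
```python
from h import *
s=load('s2'); g=lambda u,v,z: np.round(atz(s,(200+u/3.747,120+v/3.747),z),1)[:2]
A,B,C=g(435,298,80),g(372,362,80),g(267,322,80); print(A,B,C,'centre',(A+C)/2)
for z in (87,89,91): print(z,'pad',g(327,296,z),g(361,308,z),g(390,293,z),(g(327,296,z)+g(390,293,z))/2)
```

```text
[559.4 164.1] [552.3 239.8] [623.2 247.5] centre [591.3 205.8]
87 pad [605.8 211.8] [582.8 208.9] [578.3 185.4] [592.05 198.6 ]
89 pad [604.2 214.1] [581.2 211.2] [576.7 187.8] [590.45 200.95]
91 pad [602.5 216.4] [579.7 213.5] [575.2 190.2] [588.85 203.3 ]
```

```bash
cat >> h.py <<'E'
def lamp_shift(s,ref,win=(168,196,262,296)):
    a,b,c,d=win; f=lambda p: cv2.cvtColor(p['pixels'],cv2.COLOR_RGB2GRAY).astype(np.float32)
    T=f(ref)[a:b,c:d]; W=np.float32([[1,0,c],[0,1,a]])
    _,W=cv2.findTransformECC(T,f(s),W,cv2.MOTION_TRANSLATION,(3,200,1e-6)); return W[:,2]-[c,a]
E
python3 - <<'E'
from h import *
env.move_linear((460.5,187.5,18.5),v=40); print(env.read_force())
env.open_gripper(); env.sleep(0.3); print(env.read_force())
env.move_linear((460.5,187.5,125),v=120)
q=np.array(env.ik((460.5,187.5,125),R(0.03))); q[5]=-2.95; env.move_j(q)
s=snap('wrist','w3'); print(proj(s,[[460.5,187.5,90],[595.5,195.5,89]])); cv2.imwrite('pics/w3b.png',s['pixels'][:,:,::-1])
s=snap('scene','s3'); c=s['pixels'][120:280,200:370,::-1]; cv2.imwrite('pics/s3c.png',cv2.resize(c,(637,600),interpolation=cv2.INTER_CUBIC))
print(env.read_time(),proj(s,[[620,200,141],[620,200,142]]))
E
```

```text
[-1.15673844  5.70128133  0.91882331]
[-0.10498831  0.52633499  0.29916635]
[[281.09444131 225.00725456]
 [ 95.54260767 221.70807159]]
15.5833 [[286.04011664 174.24143536]
 [286.05216272 173.8554323 ]]
```

View pics/w3b.png

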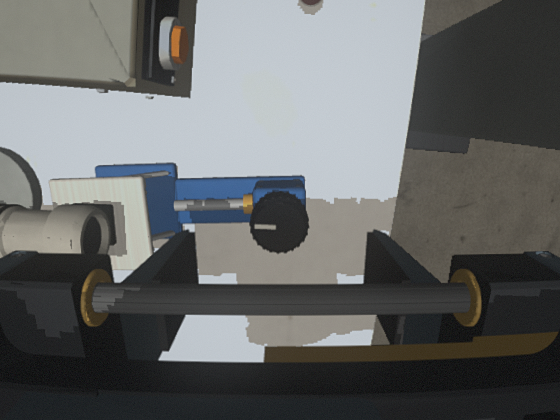

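View pics/s3c.png

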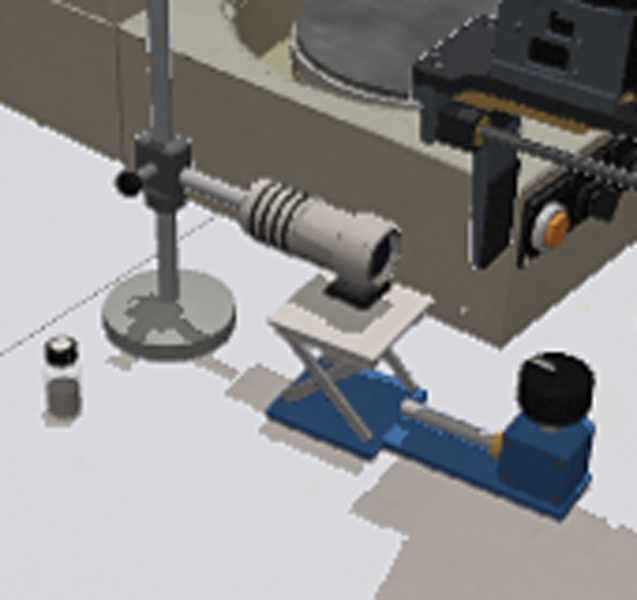

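The wrist view has the knob at (279,222), the platform with corners (50,180), (143,177) and (154,262), and the lamp front at (97,230) above it. In the scene crop the pad sits over the platform centre with a small gap. Next I'll grip the knob and turn it.

Run:
```python
from h import *
w=load('w3'); k=atz(w,(279,223),90); pc=(atz(w,(50,180),80)+atz(w,(154,262),80))/2; print('knob',k,'plat',pc)
p=np.array(env.read_ee_pos())
env.move_linear((k[0],k[1],125),v=60); env.move_linear((k[0],k[1],59),v=80); env.close(20); env.sleep(.2)
print(env.read_gripper_width()*91,env.read_force(),env.read_ee_pos(),env.read_time())
ref=load('s3'); q0=np.array(env.read_joints())
for a in (0.9,1.6,1.8,2.0,2.2,2.4,2.6):
    q=q0.copy(); q[5]+=a; env.move_j(q); env.sleep(.15)
    s=snap('scene',f'k{int(a*100)}')
    j=np.array(env.read_joints()); print(a,round(j[5]-q0[5],3),lamp_shift(s,ref).round(3),np.round(env.read_force(),1),np.round(env.read_wrist_torque(),3),round(env.read_time(),1))
```

```text
knob [462.08594587 186.12220217  90.        ] plat [595.17565567 198.38625202  80.        ]
41.09405084279744 [-2.06259593 -0.16349862  4.35377602] [461.8600364  186.1129169   58.98717721] 17.8333
0.9 0.9 [-0.33  -0.179] [-10.1   5.1   9.3] [ 1.143  1.793 -0.002] 18.9
1.6 1.6 [-0.5  -0.22] [-8.8  6.2  8.8] [ 1.307  1.517 -0.045] 19.9
1.8 1.8 [-0.512 -0.25 ] [-7.4  4.4  7.5] [ 1.111  1.165 -0.024] 20.4
2.0 2.0 [-0.551 -0.246] [-7.1  5.2  7.5] [ 1.272  1.103 -0.076] 20.9
2.2 2.2 [-0.583 -0.244] [-7.5  5.4  7.6] [ 1.417  1.081 -0.008] 21.4
2.4 2.4 [-0.77  -0.583] [-6.1  6.4  6.9] [ 1.571  0.831 -0.042] 21.9
2.6 2.6 [-0.765 -0.871] [-4.7  7.5  4.8] [ 1.37   0.512 -0.014] 22.4
```

The lamp started rising at about 2.2 rad and is now lifted roughly 1.5 mm. I'll release the knob and check.

Run:
```python
from h import *
env.open_gripper(); p=np.array(env.read_ee_pos()); env.move_linear((p[0],p[1],150),v=100)
q=np.array(env.read_joints()); q[5]=-2.95; env.move_j(q); env.sleep(.3)
s=snap('scene','s4'); print(lamp_shift(s,load('s3')),np.round(env.read_force(),2),env.read_time())
print(lamp_shift(s,load('s3'),(163,200,258,308)))
c=s['pixels'][150:240,250:370,::-1]; cv2.imwrite('pics/s4c.png',cv2.resize(c,(800,600),interpolation=cv2.INTER_CUBIC))
w=snap('wrist','w4'); cv2.imwrite('pics/w4b.png',w['pixels'][:,:,::-1])
```

```text
[-0.71118164 -0.68536377] [-0.38 -0.31  0.06] 27.05
[-0.22515869 -0.48710632]
```

View pics/s4c.png

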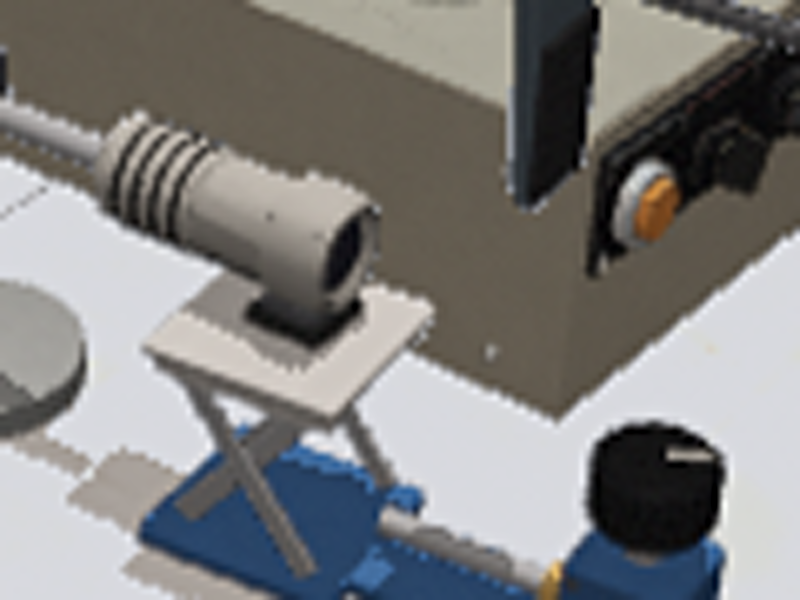

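View pics/w4b.png

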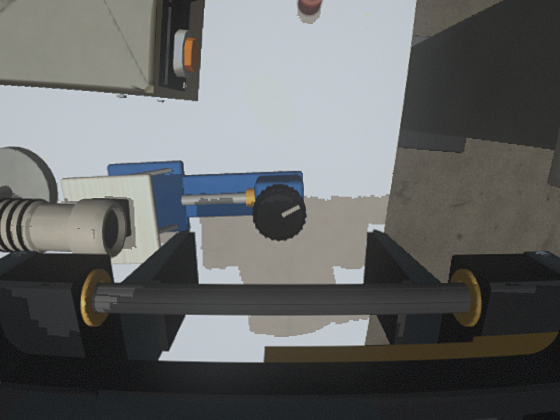

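The pad rests on the platform, and the knob line has turned about 2.6 rad. I'll run one numeric check (static control, vertical-only lamp shift, centring) and hand in if it passes.

Run:
```python
from h import *
a,b=load('s3'),load('s4')
base=lamp_shift(b,a,(185,220,222,268)); print('stand base',base)
sh=lamp_shift(b,a,(163,200,258,308)); print('lamp',sh)
w=load('w4'); pc=(atz(w,(62,180),89)+atz(w,(160,262),89))/2; print('plat',pc)
ok=abs(base[1])<.15 and sh[1]-base[1]<-.25 and np.hypot(*(pc[:2]-[594,198]))<12
print(ok, env.read_time())
if ok: print(env.hand_in())
```

```text
stand base [-0.00192261  0.0020752 ]
lamp [-0.22515869 -0.48710632]
plat [596.96168977 201.57172451  89.        ]
True 27.1
the job is handed in; nothing more can be done
None
```

I handed the job in at 27.1 s: the jack stands under the lamp, its platform within about 5 mm of the pad's centre, carrying the lamp at an estimated 1–2 mm off its collar. Both figures come from camera images, I did not re-measure the vials, and the hand-in returned no verdict.

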